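Fit a freshly honed blade in the sole-trimming knife holder

TASK

Fit the honed blade that lies on the sharpening stone into the green trimming-knife holder: lay it flat on the seat with the cutting edge to the front, feel for the pin until the notch slips over it, and slide the back edge fully home against the fence. Let go of it, then fold the clamp plate down flat on the blade. Work gently, never forcing or banging the blade against the holder, and leave the last, the scissors and the knife alone.

Things in the scene. Friction and masses are not known exactly. Their poses are not given: they have to be found in the camera images.
- blade: Steel blade 40 mm wide (x), 68 long (y), 6 thick, 0.11 kg. Origin: centre of the underside. +x: back edge, with a square notch in its middle, 8 mm wide (y), 10 deep, open to the back and right through; -x: cutting edge, bevelled on top over 9 mm. It starts flat, bevel up, across the stone, both ends overhanging the stone's sides by about 10 mm: take it by its ends, 68 mm apart.
- notch (a point): Point on the blade: middle of the notch's mouth, in line with the back edge, at the underside; 20 mm from the blade's origin along its +x.
- stone: Sharpening stone 160 x 48 mm (x, y), its top 40 mm above the bench, on a wooden base 190 x 66 mm, 14 mm high. Fixed. Origin under its middle, on the bench.
- holder: Knife holder bolted to the bench: green flange 130 x 104 mm, 12 high, and a column. Origin on the bench below the middle of the fence's face; x to the back, y along the fence, z up. The fence is a steel strip at x = 0 to 9 mm, 34 mm long, 4.5 mm higher than the seat; the blade's back edge bears on it. A work rest 34 mm wide lies under the cutting edge, its top 33 mm above the bench.
- seat (a point): On the seat's surface at the middle of the fence's foot (holder x = 0, y = 0), 52 mm above the bench; axes as the holder. The flat steel seat reaches 30 mm forward from the fence and is 34 mm wide in y, like the column under it: less than the blade's length, so fingers on the blade's ends pass down beside it. A seated blade overhangs the seat's front by 10 mm.
- pin_slot (a point): Middle of a dark cross slot in the seat, 4.5 mm in front of the fence (holder x = -4.5 mm, y = 0). In it one round locating pin is locked, 6 mm in diameter, 5 mm high, edge of its top bevelled. Its y is anywhere within 12 mm either side of this point and is not measured. Unless the notch is over it, the pin stops the back edge 7.5 mm off the fence, or the blade rides up on it.
- clamp (a joint): Angle of the steel clamp plate, rad: 0 = lying flat on the seated blade, pi/2 upright; starts leaning back, 1.85 to 2.25. Hinge axis along the holder's y at x = +17 mm, 62 mm above the bench; its cheeks stand at y = +-17 to 24 mm, up to 68 mm. The hinge is tight: the plate stays where left and takes 2 to 4 N at the free edge. Push it over from behind with closed fingers, then press down on it.
- clamp_lip (a point): On the clamp plate: top of the middle of the lip along its free edge, 41 mm from the hinge axis along the plate. The plate is 43 mm long from the axis, 34 wide, 5 thick (upper face 2 mm above the axis when shut); the lip rises 6 mm from the upper face.
- last: Bystander: cast aluminium shoe last, 262 mm long, 98 high, standing on the bench; origin under its middle.
- scissors: Bystander: scissors with red handles, 195 mm long, lying flat; origin at the rivet's foot.
- knife: Bystander: scraping knife with a bound handle, about 155 mm long, lying flat; origin under its handle.
Mind the look-alikes: they are no part of the job. Of the things like the holder, leave any that is brown; of the rest the larger one is meant. What is shaped like the blade but brown is not meant.

How it is judged:
On the way:
1. the blade lies flat on the seat with its notch over the pin and its back edge home against the fence, let go, with the clamp plate still open (x of notch in the frame of holder above -0.0015 m and z of notch in the frame of holder below 0.0532 m and y of notch in the frame of holder between -0.018 and 0.018 m and angle between the x axis of blade and the x axis of holder, either way round below 0.06 rad and angle between blade's own z axis and vertical below 0.05 rad and contact force between the fingers and blade below 0.1 N and value of joint clamp above 1 rad), for 0.2 s.
At the end, for the whole second after the job is handed in: The blade is at rest on the holder's seat, notch over the pin: back edge within 1.5 mm of the fence, underside within 1.2 mm of the seat, square to the fence and level within 3 degrees; the clamp plate is folded down flat on it (within 0.05 rad); nothing is held (x of notch in the frame of holder above -0.0015 m and z of notch in the frame of holder below 0.0532 m and y of notch in the frame of holder between -0.018 and 0.018 m and angle between the x axis of blade and the x axis of holder, either way round below 0.06 rad and angle between blade's own z axis and vertical below 0.05 rad and value of joint clamp below 0.05 rad and linear speed of blade below 0.01 m/s); the robot touches nothing.
It fails at once if the blade is forced or banged against the holder (over 25 N) while it is being laid in (contact force between blade and holder above 25 N and value of joint clamp above 1 rad).
It fails at once if the last, scissors or knife is disturbed by more than 20 mm (distance of any of last, scissors, knife from where it was at the start of the episode above 0.02 m).
It also fails if it takes over 72 s, if anything falls off the work surface, if the arm or the gripper's body presses on something with over 40 N, if the wrist force passes 120 N, or if a joint passes its speed limit or range.

ROBOT

A 6-joint arm with a two-finger parallel gripper is mounted at the origin on the work surface. World frame = base frame: x ahead of the robot, y to its left, z up, the work surface at z = 0. Lengths are in m, angles in rad, forces in N, time in s.
With the tool pointing down it reaches from about 0.375 to 0.975 m from the base axis. Payload 3.8 kg.
Tool frame: the origin (TCP) lies midway between the tips of the shut fingers; the grasp point (between the pads) lies 19 mm behind it; x points along the fingers, y is the direction in which the jaws open and shut, and the axes are right-handed (so a half turn about x gives the same grasp; the last joint's range is limited). The gripper opens to 85 mm and grips with 20 to 120 N. Pads are 22 mm wide; open, the fingers measure 114 mm over their backs; the gripper's body (76 mm by 85 mm) begins 54 mm behind the grasp point. The pads swing forward as they close: fully open they stand 13 mm farther back than shut.
Start: joints at [1.242, 0.264, 1.604, -0, 1.274, -0.037], TCP at [0.194, 0.646, 0.231] pointing down, gripper open.
Joint ranges: [-2.63, 2.63], [-0.94, 2.18], [0.31, 2.57], [-1.31, 4.45], [0, 2.66], [-2.55, 2.55]. Speed limits (rad/s): [2.57, 2.57, 3.14, 3.14, 3.14, 3.14].

INTERFACE

Orientations are given as a rotation vector (axis times angle).
In Python, from workcell import read_state, read_camera, get_calibration, finish_job gives the robot as it stands. The module is installed in compiled form; this text tells all that it offers.
- The arm moves only by the shell command python3 -m creep 'ROWS' [FORCE]. ROWS is JSON, a list of rows, each a list of 3 entries, a list of its own where there are three numbers: the closure in counts, from 0 (fully open) to 255 (shut), then the shift along the world's x, y, z in mm, then the turn about the world's z in rad. In form: [[hand, [tx, ty, tz], spin], ...]. A call has exactly 8 rows; each row shifts and turns the commanded pose from where the row before left it; what a row does not reach is not made up. A row lasts 1/12 s, in which the tool goes at most 41.7 mm and 7.16 degrees, less where a joint would pass 70% of its speed; a pose out of reach is approached as far as the arm can. A call is refused whole if a number of a shift passes 41.7 or a number of a turn 0.125, either way. A call with a gripper value outside its range is refused whole. The fingers move at their own pace and stop on an object; FORCE is the grip in N (left out, the last holds). Time passes only in rows, so rows that do not move let the fingers close, or fill a call up. It gives the time, the measured TCP pose, the force and the opening at its end, in the units of the state.
- read_state(): the state, without advancing time (a new reading comes with each control period).
- read_camera(name): name is "scene" or "top"; returns (picture, depth): 384x512x3 uint8, blue, green, red; 384x512 float32, m along the optical axis (not along the pixel's ray), 0 where there is no reading.
- get_calibration(name): a dict with "K" (3x3 intrinsics, pixels), "eye" and "orientation" of the camera in the world. Camera axes: x right, y down, z forward; pixel columns grow to the right and rows downward; lengths in m; the calibration is good to about 2 mm. A picture is of the moment at which its call begins. get_calibration takes no time and is no camera call.
- finish_job(): hands the job in, once; it reports no verdict.
The state is a dict: "time": time; "q": joint angles; "joint_vel": joint speeds; "joint_torque": joint torques, N m; "tool_pos": TCP position; "tcp_rot": TCP orientation; "wrist_force": force on the tool from outside, world axes, zero at the start; "torque": the same for the moment, N m; "width": opening from 0.0 (shut) to 1.0 (fully open).
Only numpy, scipy, OpenCV 4.12 (cv2) and the standard library are available. Lean on these libraries where they do the work, as an engineer would, in place of code of your own. Each camera call takes 0.05 s, during which the arm holds its last target.

## Working session

There is one attempt and no reset: what is moved stays moved. The work goes in short steps, Python scripts to look and compute and a shell command to move; the robot and the scene stay as the last step left them, time stands still between calls to the robot, and variables do not carry over. Pictures are saved under pics/ and viewed, and the job is handed in when it is done.

```bash
mkdir -p pics
cat > h.py <<'E'
import numpy as np, cv2
from workcell import *
def shot(n,tag):
    im,d=read_camera(n); cv2.imwrite(f'pics/{tag}.png',im); np.savez(f'pics/{tag}.npz',im=im,d=d); return im,d
def cloud(n,d):
    c=get_calibration(n);K=np.array(c['K']);o=np.array(c['orientation'],float)
    from scipy.spatial.transform import Rotation as R
    M=o if o.shape==(3,3) else (R.from_rotvec(o).as_matrix() if o.size==3 else R.from_quat(o).as_matrix())
    v,u=np.mgrid[:d.shape[0],:d.shape[1]]
    P=np.stack([(u-K[0,2])/K[0,0]*d,(v-K[1,2])/K[1,1]*d,d],-1)
    return P@M.T+np.array(c['eye'])
E
python3 - <<'E'
from h import *
for n in('scene','top'):
    print(get_calibration(n)); shot(n,n+'0')
print(read_state())
E
```

```text
{'K': array([[435.65710789,   0.        , 262.69488445],
       [  0.        , 435.65710789, 191.91469762],
       [  0.        ,   0.        ,   1.        ]]), 'eye': array([0.84735789, 0.40103965, 0.94112223]), 'orientation': array([-0.86268337, -2.69791272,  0.81817397])}
{'K': array([[482.75083728,   0.        , 256.7703633 ],
       [  0.        , 482.75083728, 184.2610279 ],
       [  0.        ,   0.        ,   1.        ]]), 'eye': array([ 0.41130977, -0.07879686,  1.45249626]), 'orientation': array([-2.21173196,  2.16010535, -0.08180311])}
{'time': 0.1, 'q': array([ 1.24210085e+00,  2.64717465e-01,  1.60523768e+00, -4.26043270e-05,
        1.27369023e+00, -3.68866876e-02]), 'joint_vel': array([ 0.00064393, -0.00248387, -0.00414657,  0.00225978, -0.00114179,
       -0.00072092]), 'joint_torque': array([-2.61061189e-05, -5.16709614e+01, -3.68591952e+01, -9.78167009e-05,
        6.17957034e-03,  9.69413179e-06]), 'tool_pos': array([0.1939819 , 0.64584018, 0.23005967]), 'tcp_rot': array([ 0.22744385,  1.55896817, -0.23063558]), 'wrist_force': array([ 0.32124822,  0.07860438, -0.34992338]), 'torque': array([ 0.0404486 , -0.01941975, -0.01488967]), 'width': 1.0052578201108686}
```

View pics/scene0.png

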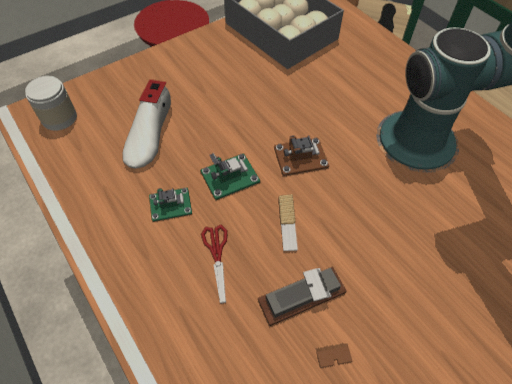

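View pics/top0.png

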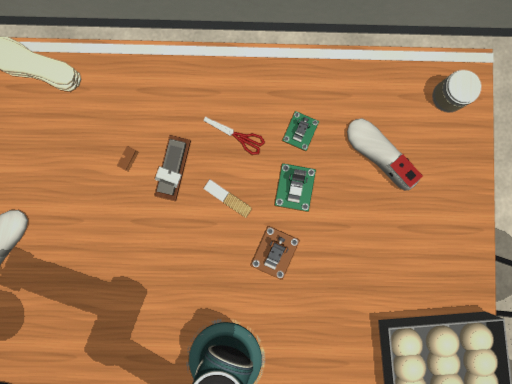

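Blade candidates, in top-view pixels, are the steel one on the stone (168,177) and a brown one on the bench (128,158). I choose the steel one. Holder candidates are large green (296,188), small green (300,130) and brown (276,252). I choose the large green. Next is a close crop to check both.

Run:
```python
from h import *
t=np.load('pics/top0.npz')['im'];s=np.load('pics/scene0.npz')['im']
f=lambda im,x,y,w,h,k:cv2.resize(im[y:y+h,x:x+w],None,fx=k,fy=k,interpolation=cv2.INTER_CUBIC)
a=np.hstack([f(t,145,125,60,80,5)[:400,:300],f(t,265,155,60,80,5)])
b=np.hstack([f(s,255,255,100,66,4)[:,:400][:200],f(s,185,140,80,66,4)[:200]])
o=np.zeros((600,800,3),np.uint8);o[:400,:600]=a;o[400:,:720]=b[:200];cv2.imwrite('pics/crop0.png',o)
for n in('top','scene'):
    z=np.load(f'pics/{n}0.npz');P=cloud(n,z['d']);np.save(f'pics/P_{n}.npy',P)
    L=[(168,177),(173,155),(296,188),(300,197),(285,170),(128,158)] if n=='top' else [(318,284),(290,297),(230,175),(230,168),(208,170),(334,355)]
    for u,v in L: print(n,u,v,P[v,u].round(4))
```

```text
top 168 177 [0.5283 0.1791 0.0417]
top 173 155 [ 0.4113 -0.0788  1.4525]
top 296 188 [ 0.5045 -0.1962  0.0476]
top 300 197 [ 0.4802 -0.2115  0.0127]
top 285 170 [ 0.56   -0.1651  0.0137]
top 128 158 [0.5858 0.3082 0.0056]
scene 318 284 [0.5266 0.1837 0.0464]
scene 290 297 [0.5927 0.1703 0.0411]
scene 230 175 [ 0.516  -0.1812  0.031 ]
scene 230 168 [ 0.5132 -0.1832  0.0568]
scene 208 170 [ 0.5479 -0.2405  0.0124]
scene 334 355 [0.5856 0.3132 0.0091]
```

View pics/crop0.png

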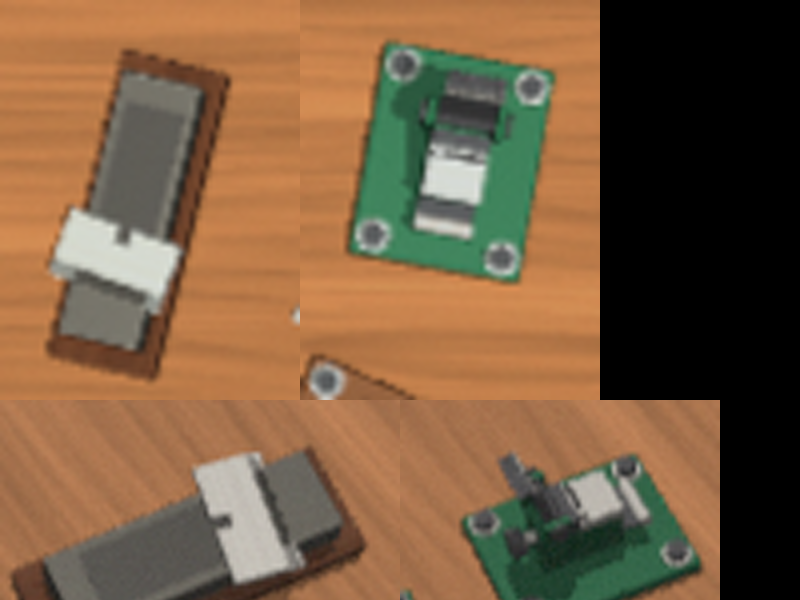

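The crop shows the blade's notch and the holder's fence both pointing up the image (+x world), with the holder's clamp leaning back behind the fence. Next I fit the poses, intersecting pixel rays with the known height planes.

```bash
cat >> h.py <<'E'
from scipy.spatial.transform import Rotation as R
def plane(n,uv,z):
    c=get_calibration(n);K=np.array(c['K']);M=R.from_rotvec(c['orientation']).as_matrix();e=np.array(c['eye'])
    uv=np.atleast_2d(np.array(uv,float)); r=np.c_[(uv[:,0]-K[0,2])/K[0,0],(uv[:,1]-K[1,2])/K[1,1],np.ones(len(uv))]@M.T
    return (e+r*((z-e[2])/r[:,2])[:,None])
def proj(n,X):
    c=get_calibration(n);K=np.array(c['K']);M=R.from_rotvec(c['orientation']).as_matrix();e=np.array(c['eye'])
    p=(np.atleast_2d(X)-e)@M; return np.c_[p[:,0]/p[:,2]*K[0,0]+K[0,2],p[:,1]/p[:,2]*K[1,1]+K[1,2]]
def rect(n,im,roi,f,z,k=6):
    x,y,w,h=roi; s=cv2.resize(im[y:y+h,x:x+w],None,fx=k,fy=k,interpolation=cv2.INTER_CUBIC)
    m=f(cv2.cvtColor(s,cv2.COLOR_BGR2HSV).astype(int)).astype(np.uint8)
    nn,l,st,_=cv2.connectedComponentsWithStats(m); m=(l==1+st[1:,4].argmax())
    v,u=np.nonzero(m); uv=np.c_[(u+.5)/k-.5+x,(v+.5)/k-.5+y]
    P=plane(n,uv,z)[:,:2]; r=cv2.minAreaRect((P*1000).astype(np.float32)); mu=P.mean(0)*1000
    return r,mu,cv2.boxPoints(r),m
E
python3 - <<'E'
from h import *
T=np.load('pics/top0.npz')['im'];S=np.load('pics/scene0.npz')['im']
bright=lambda h:(h[...,2]>185)&(h[...,1]<50)
green=lambda h:(h[...,0]>50)&(h[...,0]<90)&(h[...,1]>80)
for nm,n,im,roi,f,z in [('blade','top',T,(150,160,36,32),bright,.046),('blade','scene',S,(297,260,40,50),bright,.046),
 ('fl','top',T,(268,158,56,58),green,.012),('fl','scene',S,(192,145,76,56),green,.012),
 ('seat','top',T,(285,178,22,19),bright,.052),('seat','scene',S,(220,150,40,30),bright,.052)]:
    r,mu,b,m=rect(n,im,roi,f,z); print(nm,n,np.round(r[0],1),np.round(r[1],1),round(r[2],1),'mean',mu.round(1));print(b.round(0).tolist())
    cv2.imwrite(f'pics/m_{nm}_{n}.png',m*255)
E
```

```text
blade top [532.9 179.3] [67.3 31.3] 70.3 mean [532.7 179.4]
[[507.0, 153.0], [536.0, 142.0], [559.0, 206.0], [530.0, 216.0]]
blade scene [531.9 178.5] [66.6 29.1] 71.3 mean [531.5 179.4]
[[507.0, 152.0], [535.0, 142.0], [556.0, 205.0], [529.0, 215.0]]
fl top [ 510.3 -195.8] [102.2 127.6] 81.0 mean [ 508.1 -194. ]
[[439.0, -236.0], [565.0, -256.0], [581.0, -155.0], [455.0, -135.0]]
fl scene [ 510.1 -192. ] [104.8 128.8] 80.6 mean [ 518.6 -181.8]
[[438.0, -233.0], [565.0, -254.0], [582.0, -151.0], [455.0, -130.0]]
seat top [ 499.3 -195. ] [33.2 26.8] 77.8 mean [ 497.5 -194.3]
[[483.0, -208.0], [509.0, -214.0], [516.0, -182.0], [490.0, -176.0]]
seat scene [ 495.4 -193.7] [29.1 20.2] 80.7 mean [ 495.6 -193.3]
[[483.0, -206.0], [503.0, -210.0], [508.0, -181.0], [488.0, -178.0]][ WARN:0@0.455] global loadsave.cpp:1063 imwrite_ Unsupported depth image for selected encoder is fallbacked to CV_8U.
```

Run:
```python
from h import *
T=np.load('pics/top0.npz')['im'];S=np.load('pics/scene0.npz')['im']
a=np.deg2rad(-9.1);ex=np.array([np.cos(a),np.sin(a),0]);ey=np.array([-np.sin(a),np.cos(a),0]);o=np.array([.5158,-.1962,.052])
# rectify seat plane z=0.052 : x -45..25, y -30..30, 6px/mm
def rectify(n,im,z,o=o):
    k=6;X=np.arange(25,-45,-1/k);Y=np.arange(30,-30,-1/k)
    G=o+ (X[:,None,None]*ex+Y[None,:,None]*ey)/1000; G[...,2]=z
    uv=proj(n,G.reshape(-1,3)).reshape(len(X),len(Y),2).astype(np.float32)
    return cv2.remap(im,uv[...,0],uv[...,1],cv2.INTER_CUBIC)
im=np.hstack([rectify('top',T,.052),rectify('scene',S,.052)])
for x in(-30,-4.5,0): 
    r=int((25-x)*6); im[r,::6]=(0,0,255)
for y in (-17,0,17):
    for b in(0,360): im[::8,b+int((30-y)*6)]=(255,0,0)
cv2.imwrite('pics/rect0.png',im)
```

```text
(no output)
```

View pics/rect0.png

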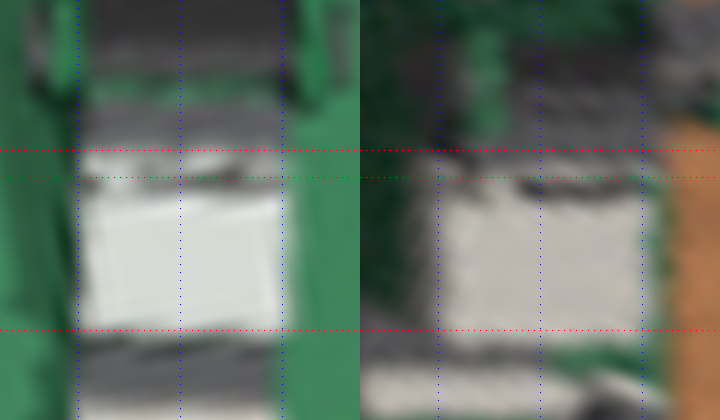

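Run:
```python
from h import *
a=np.deg2rad(-9.1);ex=np.array([np.cos(a),np.sin(a),0]);ey=np.array([-np.sin(a),np.cos(a),0]);o=np.array([.5158,-.1962,.052])
Y=np.arange(20,-21,-1.)
acc={'top':[], 'scene':[]}
for i in range(2):
  for n in acc: acc[n].append(read_camera(n)[0].astype(float))
acc['top'].append(np.load('pics/top0.npz')['im'].astype(float));acc['scene'].append(np.load('pics/scene0.npz')['im'].astype(float))
print('y   ',Y.astype(int).tolist())
for n in acc:
  im=np.mean(acc[n],0).mean(2).astype(np.float32)
  for x in (-7,-6,-5,-4,-3,-2):
    G=o+(x*ex+Y[:,None]*ey)/1000
    uv=proj(n,G).astype(np.float32)
    print(n,x,cv2.remap(im,uv[:,:1],uv[:,1:],cv2.INTER_CUBIC).ravel().astype(int).tolist())
```

```text
y    [20, 19, 18, 17, 16, 15, 14, 13, 12, 11, 10, 9, 8, 7, 6, 5, 4, 3, 2, 1, 0, -1, -2, -3, -4, -5, -6, -7, -8, -9, -10, -11, -12, -13, -14, -15, -16, -17, -18, -19, -20]
top -7 [61, 69, 82, 98, 109, 117, 136, 159, 176, 185, 186, 183, 174, 164, 155, 148, 146, 148, 149, 152, 157, 156, 155, 153, 148, 146, 143, 137, 135, 136, 136, 139, 142, 145, 151, 156, 154, 148, 137, 121, 110]
top -6 [63, 67, 75, 88, 95, 101, 122, 151, 176, 191, 192, 185, 172, 156, 142, 132, 130, 130, 128, 127, 127, 123, 120, 117, 112, 112, 112, 108, 106, 107, 113, 120, 126, 129, 130, 132, 132, 131, 125, 116, 109]
top -5 [64, 64, 69, 84, 95, 106, 128, 154, 179, 195, 196, 187, 173, 155, 139, 131, 131, 133, 130, 127, 123, 118, 112, 106, 100, 99, 98, 93, 89, 92, 105, 120, 132, 137, 136, 133, 131, 128, 123, 116, 109]
top -4 [63, 59, 66, 90, 113, 136, 157, 171, 185, 195, 194, 185, 170, 153, 138, 134, 139, 145, 145, 142, 140, 139, 137, 132, 125, 117, 109, 99, 89, 90, 105, 125, 143, 152, 152, 149, 143, 137, 127, 119, 110]
top -3 [61, 54, 62, 95, 131, 164, 182, 184, 186, 191, 190, 182, 169, 154, 141, 138, 143, 149, 150, 150,
[... 788 characters left out ...]
05, 109, 109, 108, 111, 116, 118, 117, 114, 106, 99, 93, 89, 88, 87, 88, 92, 99, 106, 110, 110]
scene -4 [74, 84, 96, 105, 111, 112, 104, 91, 82, 86, 99, 113, 124, 129, 127, 121, 114, 112, 115, 121, 124, 125, 126, 130, 135, 139, 137, 129, 123, 118, 114, 109, 104, 99, 97, 102, 110, 118, 121, 117, 111]
scene -3 [75, 87, 100, 109, 111, 107, 94, 79, 70, 74, 86, 98, 106, 109, 111, 110, 111, 114, 118, 121, 124, 126, 130, 136, 138, 135, 129, 122, 119, 118, 116, 111, 105, 101, 104, 111, 117, 119, 116, 110, 105]
scene -2 [73, 84, 93, 96, 92, 84, 76, 65, 60, 64, 77, 87, 91, 93, 94, 94, 96, 100, 103, 105, 108, 114, 119, 120, 118, 113, 108, 106, 106, 107, 102, 98, 95, 95, 100, 105, 106, 103, 98, 95, 95]
```

Run:
```python
from h import *
s=read_state();M=R.from_rotvec(s['tcp_rot']).as_matrix();print(s['time'],M.round(3));y=M[:,1];print('jaw yaw',np.degrees(np.arctan2(y[1],y[0])),s['tool_pos'])
print('need 70.8 /-109.2')
```

```text
0.3 [[-0.     0.288  0.958]
 [-0.001  0.958 -0.288]
 [-1.    -0.001  0.   ]]
jaw yaw 73.28165388024598 [0.19411323 0.64622233 0.23080772]
need 70.8 /-109.2
```

```bash
python3 -m creep '[[0,[21,-29,-8],-0.005],[0,[21,-29,-8],-0.005],[0,[21,-29,-8],-0.005],[0,[21,-29,-8],-0.005],[0,[21,-29,-8],-0.005],[0,[21,-29,-8],-0.005],[0,[21,-29,-8],-0.005],[0,[21,-29,-8],-0.005]]' 60
python3 -m creep '[[0,[21,-29,-8],0],[0,[21,-29,-8],0],[0,[21,-29,-8],0],[0,[21,-29,-8],0],[0,[21,-29,-8],0],[0,[21,-29,-8],0],[0,[21,-29,-8],0],[0,[10,-15,0],0]]'
python3 - <<'E'
from h import *
s=read_state();y=R.from_rotvec(s['tcp_rot']).as_matrix()[:,1];print('jaw yaw',np.degrees(np.arctan2(y[1],y[0])),s['tool_pos'],s['q'],s['wrist_force'],(np.array([.5276,.1806])-s['tool_pos'][:2])*1000)
E
```

```text
time: 0.97
tool_pos: [0.3629, 0.413, 0.1671]
tcp_rot: [0.261, 1.555, -0.26]
wrist_force: [0.0, 0.5, 0.1]
width: 1.001
time: 1.63
tool_pos: [0.5201, 0.1931, 0.1098]
tcp_rot: [0.261, 1.556, -0.263]
wrist_force: [-0.1, -0.0, 0.8]
width: 1.0
jaw yaw 70.8787826971488 [0.52013534 0.1930791  0.10979146] [ 3.11290273e-01  1.47266266e-01  1.98107570e+00 -1.39231601e-03
  1.01487624e+00 -9.25041569e-01] [-0.14965675 -0.01061875  0.7792191 ] [  7.46466486 -12.47910404]
```

```bash
python3 -m creep '[[0,[0,0,0],0],[0,[0,0,0],0],[0,[5,-9,0],0],[0,[0,0,-8],0],[0,[0,0,-8],0],[0,[0,0,-8],0],[0,[0,0,0],0],[0,[0,0,0],0]]'
python3 - <<'E'
from h import *
s=read_state();y=R.from_rotvec(s['tcp_rot']).as_matrix()[:,1];print('jaw yaw',np.degrees(np.arctan2(y[1],y[0])),s['tool_pos'],(np.array([.5276,.1806])-s['tool_pos'][:2])*1000)
a,_=shot('top','top1');b,_=shot('scene','scene1')
cv2.imwrite('pics/c1.png',np.hstack([cv2.resize(a[130:230,120:220],(400,400)),cv2.resize(b[220:320,260:360],(400,400))]))
E
```

```text
time: 2.3
tool_pos: [0.5228, 0.1877, 0.0859]
tcp_rot: [0.259, 1.558, -0.261]
wrist_force: [-0.4, 0.3, 0.3]
width: 0.997
jaw yaw 71.04105180801942 [0.52284705 0.18768469 0.08594806] [ 4.75295474 -7.08469436]
```

View pics/c1.png

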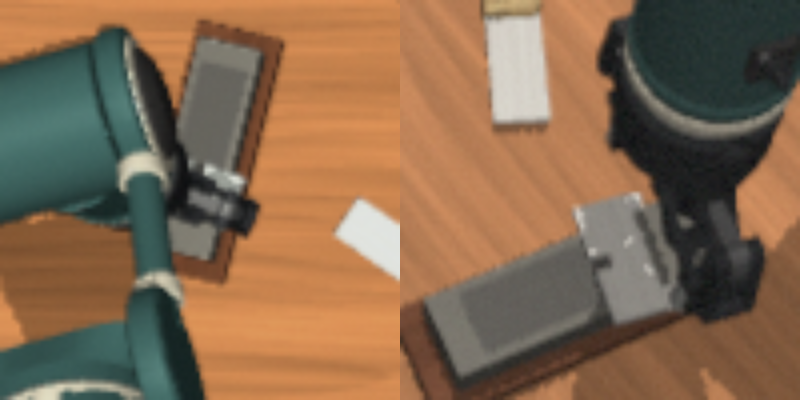

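```bash
python3 -m creep '[[0,[4.5,-7,0],-0.003],[0,[0,0,0],0],[0,[0,0,-12],0],[0,[0,0,-12],0],[0,[0,0,-10],0],[0,[0,0,-6],0],[0,[0,0,0],0],[0,[0,0,0],0]]'
python3 - <<'E'
from h import *
s=read_state();y=R.from_rotvec(s['tcp_rot']).as_matrix()[:,1];print('jaw yaw',np.degrees(np.arctan2(y[1],y[0])),s['tool_pos'],(np.array([.5276,.1806])-s['tool_pos'][:2])*1000)
a,_=shot('top','top2');b,_=shot('scene','scene2')
cv2.imwrite('pics/c2.png',np.hstack([cv2.resize(a[140:220,130:210],(400,400)),cv2.resize(b[240:320,270:350],(400,400))]))
E
```

```text
time: 3.07
tool_pos: [0.5278, 0.1802, 0.0461]
tcp_rot: [0.262, 1.557, -0.264]
wrist_force: [-1.1, 0.1, -0.6]
width: 0.997
jaw yaw 70.82035333552501 [0.52779616 0.18024526 0.0460921 ] [-0.19615537  0.35473657]
```

View pics/c2.png

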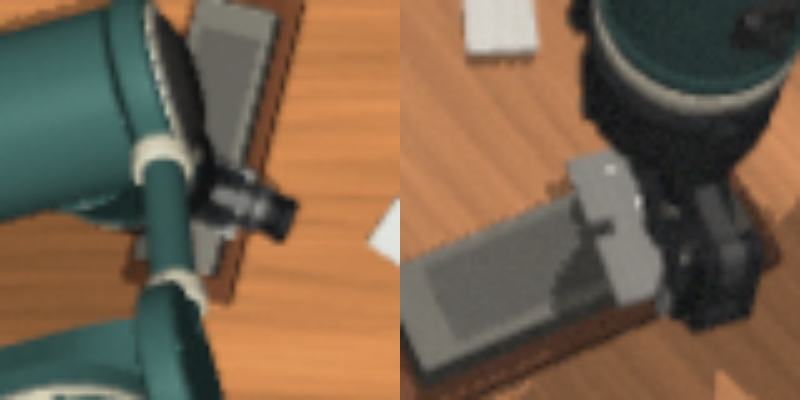

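The scene view shows the notch at (595,222) of the crop, with the fingers over the blade's ends. I continue down to TCP z=18 mm and close.

```bash
python3 -m creep '[[0,[0,0,-8],0],[0,[0,0,-8],0],[0,[0,0,-6],0],[0,[0,0,-6],0],[0,[0,0,0],0],[0,[0,0,0],0],[0,[0,0,0],0],[0,[0,0,0],0]]'
python3 -m creep '[[20,[0,0,0],0],[30,[0,0,0],0],[40,[0,0,0],0],[50,[0,0,0],0],[60,[0,0,0],0],[80,[0,0,0],0],[100,[0,0,0],0],[100,[0,0,0],0]]' 40
```

```text
time: 3.83
tool_pos: [0.5291, 0.1806, 0.0196]
tcp_rot: [0.263, 1.554, -0.262]
wrist_force: [-0.6, 0.7, 1.1]
width: 1.001
time: 4.5
tool_pos: [0.5291, 0.1806, 0.0198]
tcp_rot: [0.263, 1.554, -0.262]
wrist_force: [-1.4, -0.1, 6.3]
width: 0.79
```

```bash
python3 -m creep '[[100,[0,0,3],0],[100,[0,0,6],0],[100,[0,0,10],0],[100,[0,0,12],0],[100,[0,0,12],0],[100,[0,0,12],0],[100,[0,-10,5],0],[100,[-2,-20,0],0]]'
python3 -m creep '[[100,[-4,-30,0],0.022],[100,[-4,-30,0],0.022],[100,[-4,-30,0],0.022],[100,[-4,-30,0],0.022],[100,[-4,-30,0],0.022],[100,[-4,-30,0],0.022],[100,[-4,-30,0],0.022],[100,[-4,-30,0],0.022]]'
python3 -m creep '[[100,[-4,-30,0],0],[100,[-4,-30,0],0],[100,[-2,-20,0],0],[100,[-0.2,-10.8,0],0],[100,[0,0,0],0],[100,[0,0,0],0],[100,[0,0,0],0],[100,[0,0,0],0]]'
python3 - <<'E'
from h import *
s=read_state();y=R.from_rotvec(s['tcp_rot']).as_matrix()[:,1];print('jaw yaw',np.degrees(np.arctan2(y[1],y[0])),s['tool_pos'],s['wrist_force'])
a,_=shot('top','top3');b,_=shot('scene','scene3')
cv2.imwrite('pics/c3.png',np.hstack([cv2.resize(a[140:220,250:330],(400,400)),cv2.resize(b[130:210,180:260],(400,400))]))
E
```

```text
time: 5.17
tool_pos: [0.5292, 0.1517, 0.0824]
tcp_rot: [0.263, 1.55, -0.259]
wrist_force: [-0.1, -1.0, -0.8]
width: 0.785
time: 5.83
tool_pos: [0.4942, -0.0916, 0.08]
tcp_rot: [0.124, 1.566, -0.124]
wrist_force: [-0.1, -0.5, -1.3]
width: 0.789
time: 6.5
tool_pos: [0.4844, -0.1791, 0.0792]
tcp_rot: [0.124, 1.568, -0.123]
wrist_force: [-0.5, 0.2, -1.3]
width: 0.784
jaw yaw 80.9771825616436 [ 0.48441523 -0.17912539  0.07918657] [-0.52807856  0.16555298 -1.33758584]
```

View pics/c3.png

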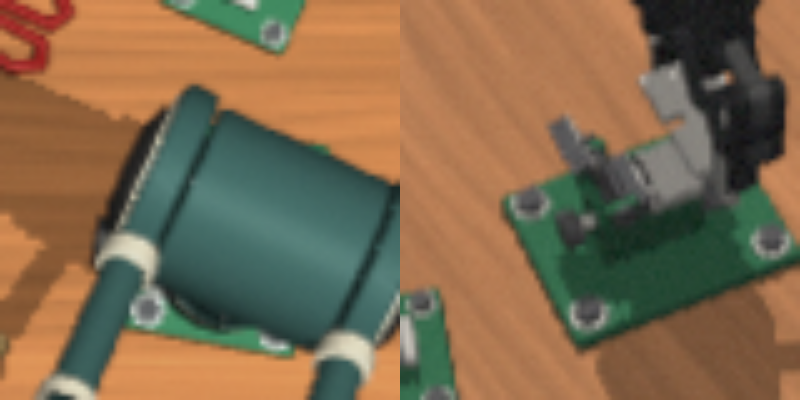

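```bash
python3 -m creep '[[100,[0,0,-8],0],[100,[0,0,-8],0],[100,[0,0,-8],0],[100,[0,0,-8],0],[100,[0,0,-6],0],[100,[0,0,-4],0],[100,[0,0,0],0],[100,[0,0,0],0]]'
python3 - <<'E'
from h import *
s=read_state();print(s['tool_pos'],s['wrist_force'])
b,_=shot('scene','scene4')
cv2.imwrite('pics/c4.png',cv2.resize(b[145:195,200:260],(720,600),interpolation=cv2.INTER_CUBIC))
E
```

```text
time: 7.27
tool_pos: [0.4842, -0.1803, 0.0368]
tcp_rot: [0.125, 1.568, -0.125]
wrist_force: [-1.9, 0.3, -0.7]
width: 0.783
[ 0.4842127  -0.18028071  0.03680773] [-1.87649695  0.33520635 -0.65465187]
```

View pics/c4.png

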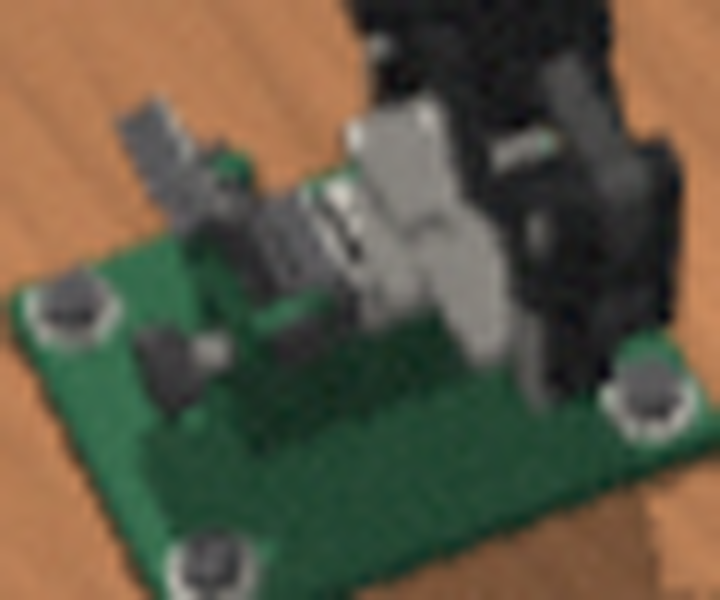

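Run:
```python
from h import *
a=np.deg2rad(-9.1);ex=np.array([np.cos(a),np.sin(a),0]);ey=np.array([-np.sin(a),np.cos(a),0]);o=np.array([.5158,-.1962,.052])
b=np.load('pics/scene4.npz')['im']
# rectify at blade top plane
z=.063;k=7
X=np.arange(10,-60,-1/k);Y=np.arange(50,-40,-1/k)
G=o+(X[:,None,None]*ex+Y[None,:,None]*ey)/1000;G[...,2]=z
uv=proj('scene',G.reshape(-1,3)).reshape(len(X),len(Y),2).astype(np.float32)
im=cv2.remap(b,uv[...,0],uv[...,1],cv2.INTER_CUBIC)
for x in range(-50,10,10): im[int((10-x)*k),::10]=(0,0,255)
for y in range(-30,50,10): im[::10,int((50-y)*k)]=(255,0,0)
cv2.imwrite('pics/r4.png',im);print(im.shape)
```

```text
(490, 630, 3)
```

View pics/r4.png

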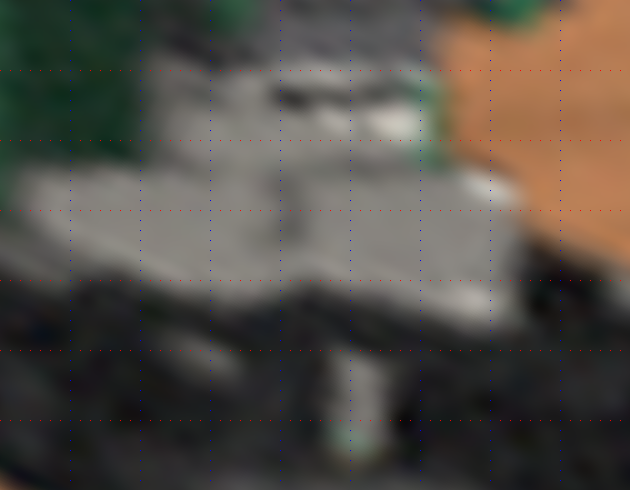

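```bash
python3 -m creep '[[100,[0,0,-1],0],[100,[0,0,-1],0],[100,[0,0,-1],0],[100,[0,0,0],0],[100,[0,0,0],0],[100,[0,0,0],0],[100,[0,0,0],0],[100,[0,0,0],0]]'
python3 -m creep '[[100,[0,0,-0.5],0],[100,[0,0,0],0],[100,[0,0,-0.5],0],[100,[0,0,0],0],[100,[0,0,0],0],[100,[0,0,0],0],[100,[0,0,0],0],[100,[0,0,0],0]]'
```

```text
time: 7.98
tool_pos: [0.4845, -0.1804, 0.0343]
tcp_rot: [0.125, 1.567, -0.125]
wrist_force: [0.1, -0.3, -1.1]
width: 0.782
time: 8.65
tool_pos: [0.4845, -0.1803, 0.0333]
tcp_rot: [0.125, 1.567, -0.125]
wrist_force: [-0.8, -1.2, -0.9]
width: 0.785
```

```bash
python3 -m creep '[[100,[0,0,-0.5],0],[100,[0,0,0],0],[100,[0,0,-0.5],0],[100,[0,0,0],0],[100,[0,0,0],0],[100,[0,0,0],0],[100,[0,0,0],0],[100,[0,0,0],0]]'
python3 -m creep '[[100,[0,0,-0.5],0],[100,[0,0,0],0],[100,[0,0,0],0],[100,[0,0,0],0],[100,[0,0,0],0],[100,[0,0,0],0],[100,[0,0,0],0],[100,[0,0,0],0]]'
```

```text
time: 9.32
tool_pos: [0.4845, -0.1803, 0.0323]
tcp_rot: [0.125, 1.567, -0.125]
wrist_force: [-1.0, 0.6, -1.1]
width: 0.786
time: 9.98
tool_pos: [0.4846, -0.1804, 0.0318]
tcp_rot: [0.125, 1.567, -0.125]
wrist_force: [-0.6, 0.0, -0.6]
width: 0.785
```

```bash
python3 -m creep '[[100,[0,0,-0.3],0],[100,[0,0,0],0],[100,[0,0,-0.3],0],[100,[0,0,0],0],[100,[0,0,0],0],[100,[0,0,0],0],[100,[0,0,0],0],[100,[0,0,0],0]]'
python3 -m creep '[[100,[0,0,-0.3],0],[100,[0,0,0],0],[100,[0,0,-0.3],0],[100,[0,0,0],0],[100,[0,0,0],0],[100,[0,0,0],0],[100,[0,0,0],0],[100,[0,0,0],0]]'
```

```text
time: 10.65
tool_pos: [0.4846, -0.1804, 0.0318]
tcp_rot: [0.125, 1.567, -0.125]
wrist_force: [-0.9, 0.7, 5.1]
width: 0.782
time: 11.32
tool_pos: [0.4846, -0.1804, 0.0317]
tcp_rot: [0.125, 1.567, -0.125]
wrist_force: [-4.0, 1.5, 10.0]
width: 0.784
```

```bash
python3 -m creep '[[100,[0,0,0.9],0],[100,[0,0,0],0],[100,[1,-0.16,0],0],[100,[1,-0.16,0],0],[100,[1,-0.16,0],0],[100,[1,-0.16,0],0],[100,[0,0,0],0],[100,[0,0,0],0]]'
python3 -m creep '[[100,[0.5,-0.08,0],0],[100,[0.5,-0.08,0],0],[100,[0.5,-0.08,0],0],[100,[0.5,-0.08,0],0],[100,[0,0,0],0],[100,[0,0,0],0],[100,[0,0,0],0],[100,[0,0,0],0]]'
```

```text
time: 11.98
tool_pos: [0.4868, -0.1806, 0.0318]
tcp_rot: [0.125, 1.571, -0.124]
wrist_force: [-7.1, 2.3, 11.7]
width: 0.785
time: 12.65
tool_pos: [0.4886, -0.1809, 0.0318]
tcp_rot: [0.125, 1.571, -0.124]
wrist_force: [-7.4, 2.2, 11.0]
width: 0.783
```

```bash
python3 -m creep '[[100,[0,0,0.3],0],[100,[0,0,0],0],[100,[0,0,0.3],0],[100,[0,0,0],0],[100,[0,0,0],0],[100,[0,0,0],0],[100,[0,0,0],0],[100,[0,0,0],0]]'
```

```text
time: 13.32
tool_pos: [0.4905, -0.1813, 0.0318]
tcp_rot: [0.125, 1.567, -0.125]
wrist_force: [-0.3, 0.6, -0.7]
width: 0.782
```

```bash
python3 -m creep '[[100,[0.5,-0.08,0],0],[100,[0.5,-0.08,0],0],[100,[0,0,0],0],[100,[0.5,-0.08,0],0],[100,[0.5,-0.08,0],0],[100,[0,0,0],0],[100,[0,0,0],0],[100,[0,0,0],0]]'
python3 -m creep '[[100,[0.5,-0.08,0],0],[100,[0,0,0],0],[100,[0.5,-0.08,0],0],[100,[0,0,0],0],[100,[0,0,0],0],[100,[0,0,0],0],[100,[0,0,0],0],[100,[0,0,0],0]]'
```

```text
time: 13.98
tool_pos: [0.4925, -0.1816, 0.032]
tcp_rot: [0.125, 1.567, -0.125]
wrist_force: [-0.5, -0.6, -1.2]
width: 0.784
time: 14.65
tool_pos: [0.4935, -0.1818, 0.0321]
tcp_rot: [0.125, 1.567, -0.125]
wrist_force: [1.2, -0.2, -1.3]
width: 0.784
```

```bash
python3 -m creep '[[100,[0.5,-0.08,0],0],[100,[0,0,0],0],[100,[0.5,-0.08,0],0],[100,[0,0,0],0],[100,[0,0,0],0],[100,[0,0,0],0],[100,[0,0,0],0],[100,[0,0,0],0]]'
python3 -m creep '[[100,[0.5,-0.08,0],0],[100,[0,0,0],0],[100,[0.5,-0.08,0],0],[100,[0,0,0],0],[100,[0,0,0],0],[100,[0,0,0],0],[100,[0,0,0],0],[100,[0,0,0],0]]'
python3 - <<'E'
from h import *
b,_=shot('scene','scene5');d=np.load('pics/scene4.npz')['im']
f=lambda b:cv2.resize(b[150:190,205:245],(400,400),interpolation=cv2.INTER_CUBIC)
cv2.imwrite('pics/c5.png',np.hstack([f(d),f(b)]))
E
```

```text
time: 15.32
tool_pos: [0.4945, -0.1819, 0.0321]
tcp_rot: [0.125, 1.567, -0.125]
wrist_force: [-0.2, -0.0, -1.7]
width: 0.779
time: 15.98
tool_pos: [0.4955, -0.1821, 0.0321]
tcp_rot: [0.125, 1.567, -0.125]
wrist_force: [0.6, -0.5, -1.2]
width: 0.786
```

View pics/c5.png

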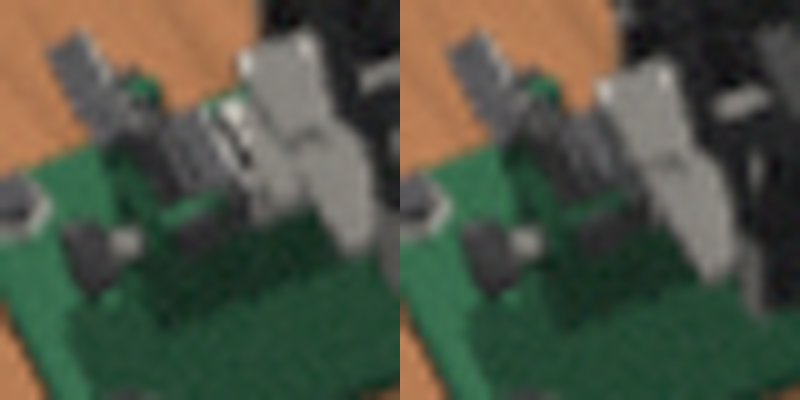

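```bash
python3 -m creep '[[100,[0.5,-0.08,0],0],[100,[0,0,0],0],[100,[0.5,-0.08,0],0],[100,[0,0,0],0],[100,[0,0,0],0],[100,[0,0,0],0],[100,[0,0,0],0],[100,[0,0,0],0]]'
python3 -m creep '[[100,[0.5,-0.08,0],0],[100,[0,0,0],0],[100,[0.5,-0.08,0],0],[100,[0,0,0],0],[100,[0,0,0],0],[100,[0,0,0],0],[100,[0,0,0],0],[100,[0,0,0],0]]'
```

```text
time: 16.7
tool_pos: [0.4964, -0.1822, 0.0321]
tcp_rot: [0.125, 1.567, -0.125]
wrist_force: [-0.8, 0.7, -1.9]
width: 0.784
time: 17.37
tool_pos: [0.497, -0.1823, 0.0319]
tcp_rot: [0.125, 1.568, -0.125]
wrist_force: [-2.7, 1.2, -0.9]
width: 0.784
```

```bash
python3 -m creep '[[100,[0.5,-0.08,0],0],[100,[0,0,0],0],[100,[0,0,0],0],[100,[0,0,0],0],[100,[0,0,0],0],[100,[0,0,0],0],[100,[0,0,0],0],[100,[0,0,0],0]]'
python3 - <<'E'
from h import *
b,_=shot('scene','scene6')
a=np.deg2rad(-9.1);ex=np.array([np.cos(a),np.sin(a),0]);ey=np.array([-np.sin(a),np.cos(a),0]);o=np.array([.5158,-.1962,.052])
z=.058;k=7
X=np.arange(20,-50,-1/k);Y=np.arange(50,-40,-1/k)
G=o+(X[:,None,None]*ex+Y[None,:,None]*ey)/1000;G[...,2]=z
uv=proj('scene',G.reshape(-1,3)).reshape(len(X),len(Y),2).astype(np.float32)
im=cv2.remap(b,uv[...,0],uv[...,1],cv2.INTER_CUBIC)
for x in range(-40,20,10): im[int((20-x)*k),::10]=(0,0,255)
for y in range(-30,50,10): im[::10,int((50-y)*k)]=(255,0,0)
cv2.imwrite('pics/r6.png',im)
E
```

```text
time: 18.03
tool_pos: [0.497, -0.1823, 0.0319]
tcp_rot: [0.125, 1.569, -0.125]
wrist_force: [-5.0, 0.2, 1.3]
width: 0.783
```

View pics/r6.png

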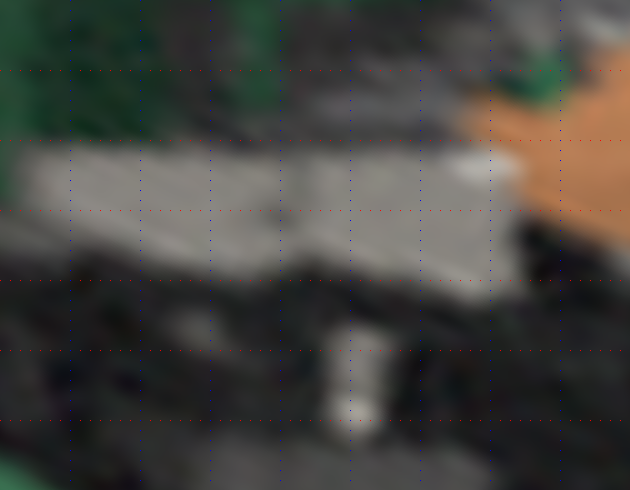

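The rectified view puts the back edge at row ~145, so about x=-0.7 mm and against the fence. The stop is firm at 5 N and the height is unchanged, so the blade is flat and home. I release it slowly.

```bash
python3 -m creep '[[100,[-0.4,0.06,0],0],[100,[0,0,0],0],[52,[0,0,0],0],[49,[0,0,0],0],[46,[0,0,0],0],[42,[0,0,0],0],[36,[0,0,0],0],[28,[0,0,0],0]]' 
python3 -m creep '[[20,[0,0,0],0],[10,[0,0,0],0],[0,[0,0,0],0],[0,[0,0,0],0],[0,[0,0,0],0],[0,[0,0,0],0],[0,[0,0,0],0],[0,[0,0,0],0]]'
python3 - <<'E'
from h import *
b,_=shot('scene','scene7');d=np.load('pics/scene6.npz')['im']
f=lambda b:cv2.resize(b[150:190,205:245],(400,400),interpolation=cv2.INTER_CUBIC)
cv2.imwrite('pics/c7.png',np.hstack([f(d),f(b)]))
E
```

```text
time: 18.75
tool_pos: [0.4982, -0.1826, 0.0324]
tcp_rot: [0.124, 1.566, -0.125]
wrist_force: [1.2, -0.2, 0.4]
width: 0.892
time: 19.42
tool_pos: [0.4975, -0.1825, 0.0321]
tcp_rot: [0.125, 1.567, -0.125]
wrist_force: [-0.1, 0.3, 0.0]
width: 0.999
```

View pics/c7.png

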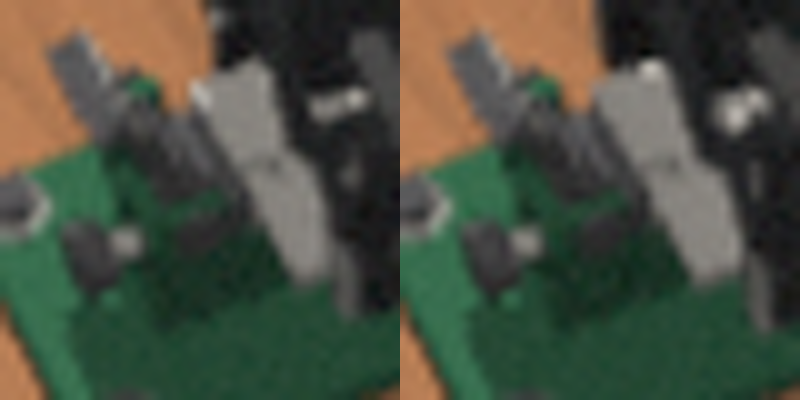

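```bash
python3 -m creep '[[0,[0,0,4],0],[0,[0,0,8],0],[0,[0,0,12],0],[0,[0,0,14],0],[0,[0,0,20],0],[0,[0,0,20],0],[0,[0,0,20],0],[0,[0,0,10],0]]' 
python3 -m creep '[[80,[0,35,10],0],[160,[0,35,0],0],[255,[0,35,0],0],[255,[0,35,0],0],[255,[0,20,0],0],[255,[0,0,0],0],[255,[0,0,0],0],[255,[0,0,0],0]]'
python3 - <<'E'
from h import *
b,_=shot('scene','scene8');t,_=shot('top','top8')
f=lambda b:cv2.resize(b,(400,400),interpolation=cv2.INTER_CUBIC)
cv2.imwrite('pics/c8.png',np.hstack([f(b[145:195,195:245]),f(t[155:215,265:325])]))
E
```

```text
time: 20.13
tool_pos: [0.4995, -0.1832, 0.1444]
tcp_rot: [0.123, 1.562, -0.126]
wrist_force: [-0.7, 0.0, 0.5]
width: 1.002
time: 20.8
tool_pos: [0.4977, -0.0228, 0.1504]
tcp_rot: [0.124, 1.567, -0.125]
wrist_force: [0.4, 0.0, 0.4]
width: 0.001
```

View pics/c8.png

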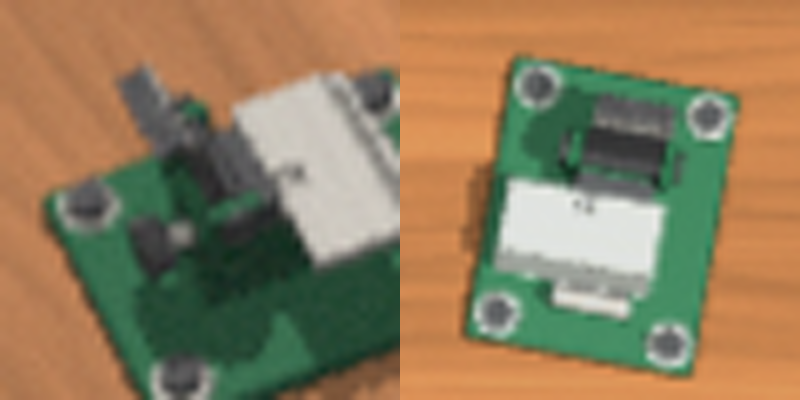

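The pin shows inside the notch in both views (top crop ~(583,205)). Next I measure the blade's yaw, and its back edge against the fence.

Run:
```python
from h import *
T=np.load('pics/top8.npz')['im'];S=np.load('pics/scene8.npz')['im']
a=np.deg2rad(-9.1);ex=np.array([np.cos(a),np.sin(a)]);ey=np.array([-np.sin(a),np.cos(a)]);o=np.array([515.8,-196.2])
bright=lambda h:(h[...,2]>185)&(h[...,1]<50)
for n,im,roi in(('top',T,(277,176,30,22)),('scene',S,(218,150,40,34))):
    r,mu,b,m=rect(n,im,roi,bright,.058); print(n,np.round(r[1],1),round(r[2],1)); print(((b-o)@np.c_[ex,ey]).round(1).tolist())
    # local depth check
d=np.load('pics/scene8.npz');P=cloud('scene',d['d']); 
Q=(P[...,:2]*1000-o)@np.c_[ex,ey]
m=(Q[...,0]>-28)&(Q[...,0]<-12)&(Q[...,1]>-15)&(Q[...,1]<35);z=P[...,2][m]*1000
A=np.c_[Q[m],np.ones(m.sum())];c=np.linalg.lstsq(A,z,rcond=None)[0];print('z plane',c,np.std(z),m.sum())
for n in('top','scene'):
    P=cloud(n,np.load(f'pics/{n}8.npz')['d']);Q=(P[...,:2]*1000-o)@np.c_[ex,ey];Z=P[...,2]*1000
    m=(Q[...,0]>5)&(Q[...,0]<60)&(abs(Q[...,1])<15)&(Z>55)
    print(n,np.c_[Q[m],Z[m]].round(0)[::3].tolist())
```

```text
top [68.4 32.2] 81.0
[[-32.7, -23.6], [-0.5, -23.5], [-0.6, 44.8], [-32.8, 44.7]]
scene [67.2 29.9] 80.9
[[-32.8, -23.5], [-2.9, -23.5], [-2.9, 43.7], [-32.8, 43.7]]
z plane [-0.24135286 -0.64187323 51.02000377] 20.218743913459367 133
top [[37.0, 14.0, 99.0], [35.0, 11.0, 99.0], [36.0, 3.0, 99.0], [37.0, -5.0, 103.0], [32.0, 8.0, 100.0], [34.0, -1.0, 98.0], [36.0, -9.0, 95.0], [28.0, 13.0, 106.0], [31.0, 4.0, 96.0], [32.0, -4.0, 100.0], [32.0, -12.0, 107.0], [26.0, 9.0, 99.0], [27.0, 1.0, 105.0], [29.0, -7.0, 104.0], [24.0, 14.0, 90.0], [25.0, 6.0, 94.0], [26.0, -2.0, 96.0], [27.0, -10.0, 104.0], [22.0, 10.0, 88.0], [23.0, 2.0, 86.0], [24.0, -6.0, 95.0], [25.0, -14.0, 100.0], [19.0, 10.0, 84.0], [21.0, 1.0, 82.0], [22.0, -7.0, 86.0], [23.0, -15.0, 92.0], [18.0, 8.0, 70.0], [19.0, 0.0, 76.0], [20.0, -8.0, 82.0], [14.0, 13.0, 67.0], [16.0, 5.0, 68.0], [17.0, -4.0, 69.0], [18.0, -12.0, 75.0], [12.0, 10.0, 66.0], [14.0, 1.0, 64.0], [14.0, -7.0, 75.0], [16.0, -15.0, 75.0], [10.0, 1.0, 68.0], [12.0, -8.0, 69.0], [6.0, 14.0, 58.0], [10.0, -11.0, 64.0], [6.0, -1.0, 57.0], [5.0, -13.0, 56.0]]
scene [[32.0, -15.0, 103.0], [35.0, -13.0, 102.0], [29.0, -10.0, 102.0], [35.0, -8.0, 103.0], [29.0, -3.0, 106.0], [33.0, -6.0, 102.0], [27.0, -1.0, 104.0], [35.0, -1.0, 104.0], [29.0, 3.0, 105.0], [35.0, -1.0, 100.0], [29.0, 4.0, 103.0], [13.0, -14.0, 73.0], [32.0, 4.0, 100.0], [26.0, 9.0, 103.0], [11.0, -14.0, 69.0], [32.0, 9.0, 102.0], [24.0, 10.0, 99.0], [38.0, 11.0, 104.0], [30.0, 12.0, 100.0], [11.0, -8.0, 66.0], [34.0, 14.0, 101.0], [26.0, 14.0, 97.0], [5.0, -9.0, 58.0], [20.0, 11.0, 86.0], [6.0, -8.0, 56.0], [21.0, 14.0, 85.0], [10.0, 3.0, 66.0], [12.0, 9.0, 71.0], [21.0, 2.0, 64.0], [17.0, 14.0, 75.0], [5.0, 4.0, 56.0], [12.0, 14.0, 68.0], [20.0, 13.0, 67.0]]
```

Yaw is square within 0.1° and the back edge reads about -0.5 mm. As insurance I give the cutting edge a light nudge with closed fingers before closing the clamp.

```bash
python3 -m creep '[[255,[-5,-26,0],0],[255,[-8,-26,0],0],[255,[-8,-26,0],0],[255,[-8,-26,0],0],[255,[-8,-26,0],0],[255,[-4,-20,0],0],[255,[0,-8,0],0],[255,[0,0,0],0]]' 
python3 -m creep '[[255,[0,0,-20],0],[255,[0,0,-25],0],[255,[0,0,-25],0],[255,[0,0,-20],0],[255,[0,0,-10],0],[255,[0,0,-5],0],[255,[0,0,0],0],[255,[0,0,0],0]]'
python3 - <<'E'
from h import *
b,_=shot('scene','scene9')
cv2.imwrite('pics/c9.png',cv2.resize(b[145:195,205:265],(720,600),interpolation=cv2.INTER_CUBIC))
E
```

```text
time: 21.57
tool_pos: [0.4563, -0.1829, 0.1502]
tcp_rot: [0.128, 1.567, -0.128]
wrist_force: [-0.2, 0.3, 0.6]
width: 0.002
time: 22.23
tool_pos: [0.4574, -0.1805, 0.0458]
tcp_rot: [0.124, 1.566, -0.125]
wrist_force: [0.3, -0.4, 0.2]
width: 0.001
```

View pics/c9.png

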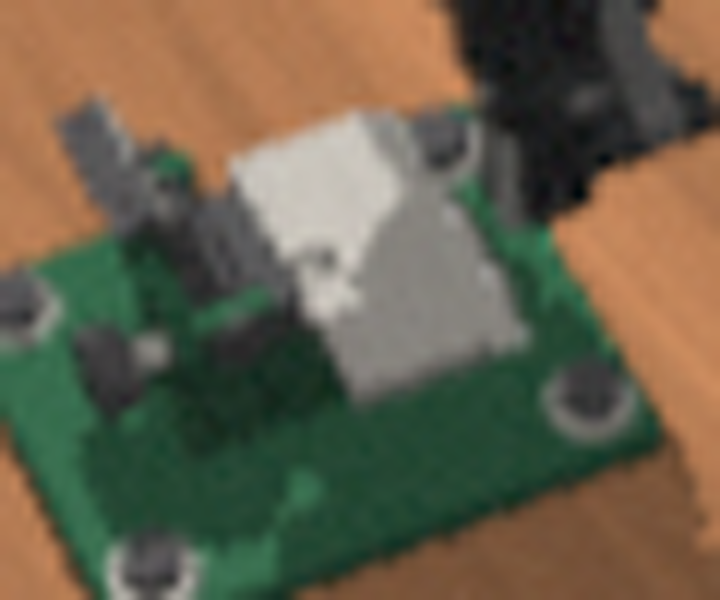

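```bash
python3 -m creep '[[255,[1,-0.16,0],0],[255,[1,-0.16,0],0],[255,[1,-0.16,0],0],[255,[1,-0.16,0],0],[255,[0,0,0],0],[255,[0,0,0],0],[255,[0,0,0],0],[255,[0,0,0],0]]' 
python3 -m creep '[[255,[0.5,-0.08,0],0],[255,[0.5,-0.08,0],0],[255,[0.5,-0.08,0],0],[255,[0.5,-0.08,0],0],[255,[0,0,0],0],[255,[0,0,0],0],[255,[0,0,0],0],[255,[0,0,0],0]]' 
python3 -m creep '[[255,[0.5,-0.08,0],0],[255,[0,0,0],0],[255,[0.5,-0.08,0],0],[255,[0,0,0],0],[255,[0.5,-0.08,0],0],[255,[0,0,0],0],[255,[0,0,0],0],[255,[0,0,0],0]]'
```

```text
time: 22.95
tool_pos: [0.4604, -0.1811, 0.045]
tcp_rot: [0.125, 1.567, -0.125]
wrist_force: [0.4, -0.1, 0.9]
width: 0.001
time: 23.62
tool_pos: [0.4625, -0.1814, 0.0451]
tcp_rot: [0.125, 1.567, -0.125]
wrist_force: [0.8, -0.7, 0.4]
width: 0.002
time: 24.28
tool_pos: [0.4641, -0.1816, 0.0451]
tcp_rot: [0.125, 1.567, -0.125]
wrist_force: [-0.4, 0.3, 0.8]
width: 0.002
```

```bash
python3 -m creep '[[255,[0.5,-0.08,0],0],[255,[0,0,0],0],[255,[0.5,-0.08,0],0],[255,[0,0,0],0],[255,[0,0,0],0],[255,[0,0,0],0],[255,[0,0,0],0],[255,[0,0,0],0]]' 
python3 -m creep '[[255,[0.5,-0.08,0],0],[255,[0,0,0],0],[255,[0.5,-0.08,0],0],[255,[0,0,0],0],[255,[0,0,0],0],[255,[0,0,0],0],[255,[0,0,0],0],[255,[0,0,0],0]]' 
python3 -m creep '[[255,[0.5,-0.08,0],0],[255,[0,0,0],0],[255,[0.5,-0.08,0],0],[255,[0,0,0],0],[255,[0,0,0],0],[255,[0,0,0],0],[255,[0,0,0],0],[255,[0,0,0],0]]'
```

```text
time: 24.95
tool_pos: [0.465, -0.1818, 0.0451]
tcp_rot: [0.125, 1.567, -0.125]
wrist_force: [-0.8, 1.4, 0.1]
width: -0.001
time: 25.62
tool_pos: [0.4659, -0.1819, 0.045]
tcp_rot: [0.125, 1.568, -0.125]
wrist_force: [-0.6, 0.7, 1.2]
width: 0.002
time: 26.28
tool_pos: [0.4661, -0.1819, 0.0448]
tcp_rot: [0.125, 1.569, -0.124]
wrist_force: [-6.2, 0.0, 2.2]
width: -0.001
```

Firm stop at 6 N on first contact, so the blade is home. I go back, up, and behind the clamp plate.

```bash
python3 -m creep '[[255,[-3,0.5,0],0],[255,[-6,1,0],0],[255,[0,0,15],0],[255,[0,0,25],0],[255,[0,0,30],0],[255,[0,0,30],0],[255,[0,0,10],0],[255,[0,0,0],0]]' 
python3 -m creep '[[255,[15,-3,0],0],[255,[20,-4,0],0],[255,[25,-5,0],0],[255,[25,-5,0],0],[255,[25,-5,0],0],[255,[15,-4,0],0],[255,[0,0,0],0],[255,[0,0,0],0]]' 
python3 -m creep '[[255,[0,0,-12],0],[255,[0,0,-16],0],[255,[0,0,-16],0],[255,[0,0,-14],0],[255,[0,0,-10],0],[255,[0,0,0],0],[255,[0,0,0],0],[255,[0,0,0],0]]'
python3 - <<'E'
from h import *
b,_=shot('scene','scene10')
cv2.imwrite('pics/c10.png',cv2.resize(b[125:195,180:260],(720,600),interpolation=cv2.INTER_CUBIC))
E
```

```text
time: 26.95
tool_pos: [0.461, -0.1819, 0.159]
tcp_rot: [0.122, 1.559, -0.127]
wrist_force: [0.5, 0.2, -0.4]
width: -0.005
time: 27.62
tool_pos: [0.5823, -0.2062, 0.1526]
tcp_rot: [0.125, 1.57, -0.124]
wrist_force: [-0.5, 0.3, 0.7]
width: -0.002
time: 28.28
tool_pos: [0.5834, -0.2068, 0.0877]
tcp_rot: [0.125, 1.566, -0.125]
wrist_force: [-0.6, -0.1, 0.1]
width: -0.004
```

View pics/c10.png

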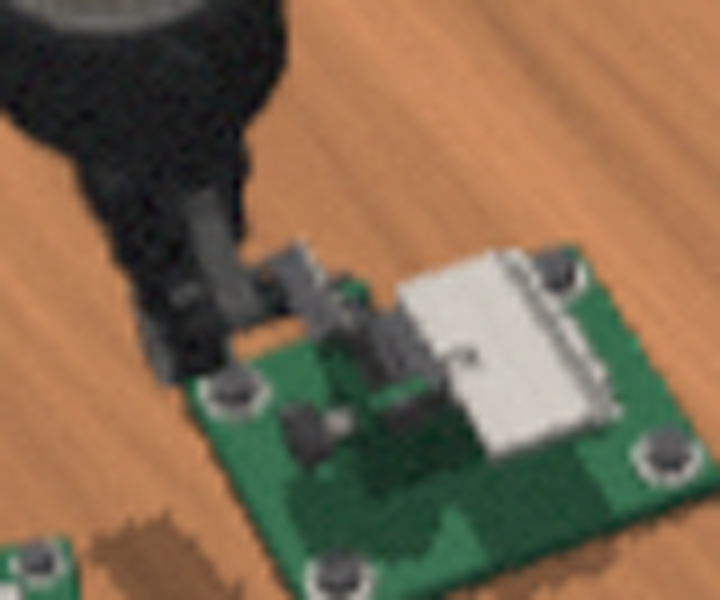

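```bash
python3 -m creep '[[255,[-3,0.5,0],0],[255,[-3,0.5,0],0],[255,[-3,0.5,0],0],[255,[-3,0.5,0],0],[255,[-3,0.5,0],0],[255,[-3,0.5,0],0],[255,[-3,0.5,0],0],[255,[-3,0.5,0],0]]' 
python3 -m creep '[[255,[-3,0.5,0],0],[255,[-3,0.5,0],0],[255,[-3,0.5,0],0],[255,[-3,0.5,0],0],[255,[-3,0.5,0],0],[255,[-3,0.5,0],0],[255,[0,0,0],0],[255,[0,0,0],0]]'
python3 - <<'E'
from h import *
b,_=shot('scene','scene11')
cv2.imwrite('pics/c11.png',cv2.resize(b[125:195,180:260],(720,600),interpolation=cv2.INTER_CUBIC))
E
```

```text
time: 29.0
tool_pos: [0.5613, -0.2032, 0.0887]
tcp_rot: [0.124, 1.562, -0.126]
wrist_force: [5.2, -0.4, 4.1]
width: 0.004
time: 29.67
tool_pos: [0.5396, -0.1992, 0.0862]
tcp_rot: [0.125, 1.57, -0.124]
wrist_force: [0.8, 0.3, 1.9]
width: 0.0
```

View pics/c11.png

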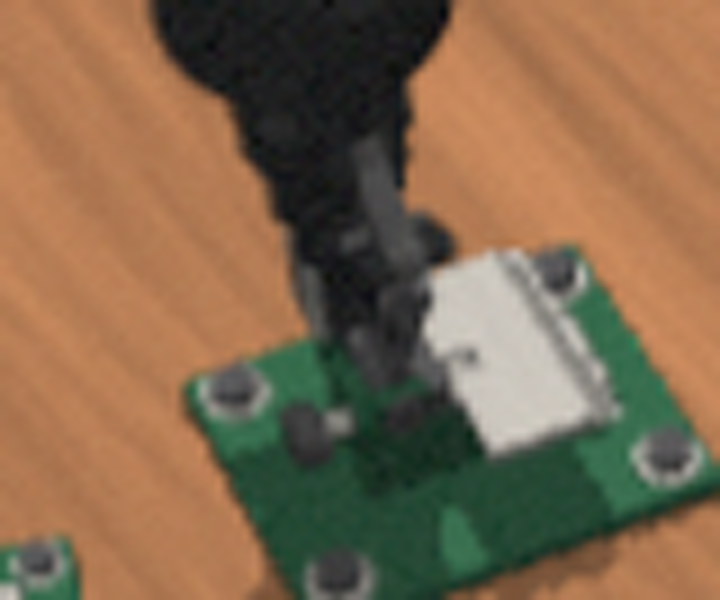

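```bash
python3 -m creep '[[255,[-3,0.5,0],0],[255,[-3,0.5,0],0],[255,[-3,0.5,0],0],[255,[-3,0.5,0],0],[255,[-3,0.5,0],0],[255,[-3,0.5,0],0],[255,[-3,0.5,0],0],[255,[0,0,0],0]]' 
python3 -m creep '[[255,[-3,0.5,0],0],[255,[-3,0.5,0],0],[255,[-3,0.5,0],0],[255,[0,0,0],0],[255,[0,0,0],0],[255,[0,0,0],0],[255,[0,0,0],0],[255,[0,0,0],0]]'
python3 - <<'E'
from h import *
b,_=shot('scene','scene12')
cv2.imwrite('pics/c12.png',cv2.resize(b[125:195,180:260],(720,600),interpolation=cv2.INTER_CUBIC))
E
```

```text
time: 30.38
tool_pos: [0.52, -0.1961, 0.0871]
tcp_rot: [0.125, 1.566, -0.125]
wrist_force: [3.2, -0.3, -3.4]
width: -0.004
time: 31.05
tool_pos: [0.5111, -0.1947, 0.0874]
tcp_rot: [0.125, 1.567, -0.125]
wrist_force: [3.3, -0.7, 1.3]
width: 0.001
```

View pics/c12.png

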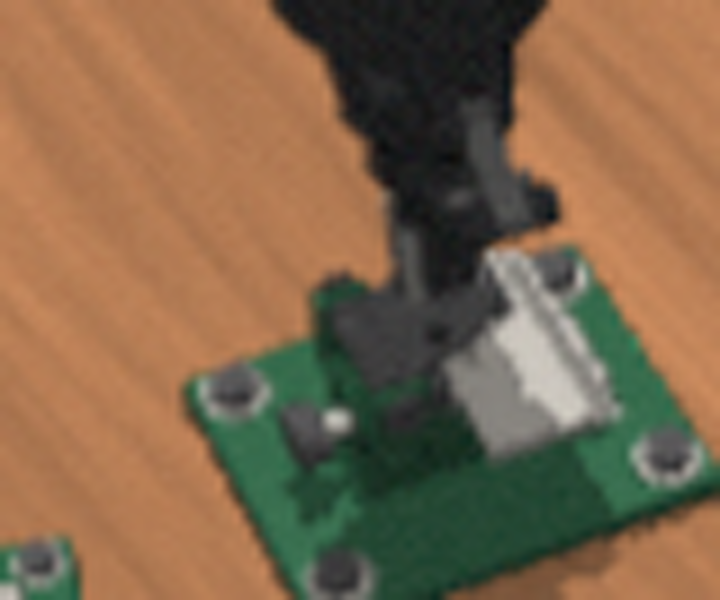

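```bash
python3 -m creep '[[255,[2,-0.3,6],0],[255,[0,0,12],0],[255,[-6,1,0],0],[255,[-7,1.1,0],0],[255,[-5,0.8,0],0],[255,[0,0,0],0],[255,[0,0,-3],0],[255,[0,0,-3],0]]' 
python3 -m creep '[[255,[0,0,-2],0],[255,[0,0,-2],0],[255,[0,0,-2],0],[255,[0,0,-2],0],[255,[0,0,-2],0],[255,[0,0,-2],0],[255,[0,0,-2],0],[255,[0,0,0],0]]'
python3 - <<'E'
from h import *
b,_=shot('scene','scene13')
cv2.imwrite('pics/c13.png',cv2.resize(b[125:195,180:260],(720,600),interpolation=cv2.INTER_CUBIC))
E
```

```text
time: 31.77
tool_pos: [0.4949, -0.192, 0.0988]
tcp_rot: [0.125, 1.567, -0.125]
wrist_force: [0.6, 0.2, 0.2]
width: -0.001
time: 32.43
tool_pos: [0.494, -0.1918, 0.0848]
tcp_rot: [0.125, 1.57, -0.124]
wrist_force: [-2.5, -0.4, 3.4]
width: -0.001
```

View pics/c13.png

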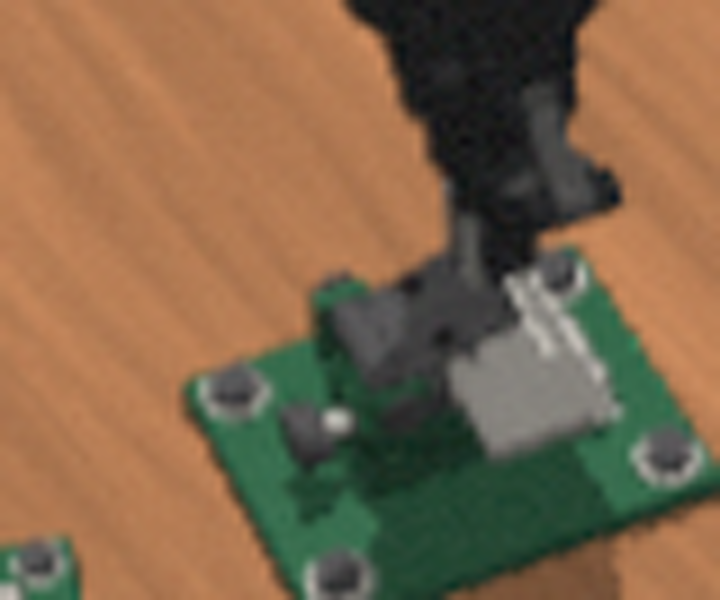

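Contact made, and the plate is going down. I continue to about z=70.

```bash
python3 -m creep '[[255,[0,0,-1.5],0],[255,[0,0,-1.5],0],[255,[0,0,-1.5],0],[255,[0,0,-1.5],0],[255,[0,0,-1.5],0],[255,[0,0,-1.5],0],[255,[0,0,0],0],[255,[0,0,0],0]]' 
python3 -m creep '[[255,[0,0,-1],0],[255,[0,0,-1],0],[255,[0,0,-1],0],[255,[0,0,-1],0],[255,[0,0,0],0],[255,[0,0,0],0],[255,[0,0,0],0],[255,[0,0,0],0]]'
```

```text
time: 33.15
tool_pos: [0.4955, -0.1921, 0.0758]
tcp_rot: [0.125, 1.566, -0.125]
wrist_force: [-0.3, -0.3, 0.2]
width: 0.001
time: 33.82
tool_pos: [0.4953, -0.1921, 0.072]
tcp_rot: [0.125, 1.567, -0.125]
wrist_force: [-0.2, -0.5, -0.3]
width: -0.0
```

Run:
```python
from h import *
b,_=shot('scene','scene14')
cv2.imwrite('pics/c14.png',cv2.resize(b[135:185,195:255],(720,600),interpolation=cv2.INTER_CUBIC))
```

```text
(no output)
```

View pics/c14.png

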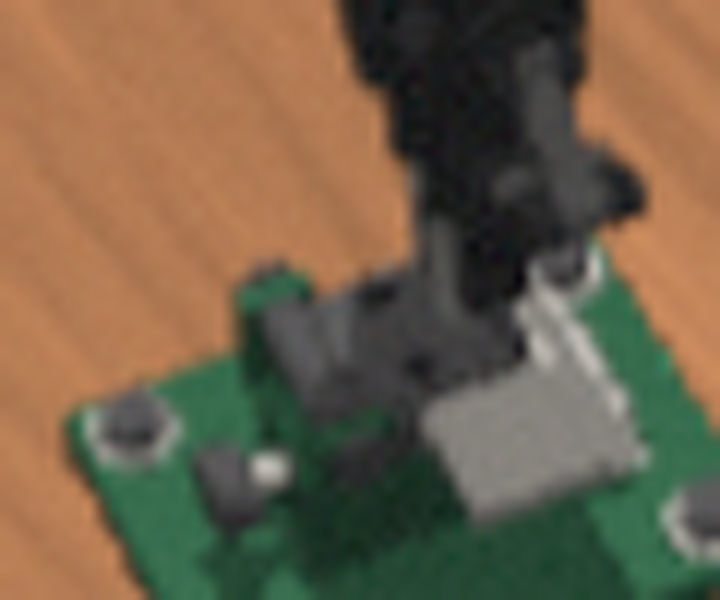

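```bash
python3 -m creep '[[255,[0,0,-1],0],[255,[0,0,-1],0],[255,[0,0,0],0],[255,[0,0,0],0],[255,[0,0,0],0],[255,[0,0,0],0],[255,[0,0,0],0],[255,[0,0,0],0]]' 
python3 -m creep '[[255,[0,0,-1],0],[255,[0,0,0],0],[255,[0,0,-1],0],[255,[0,0,0],0],[255,[0,0,0],0],[255,[0,0,0],0],[255,[0,0,0],0],[255,[0,0,0],0]]'
```

```text
time: 34.53
tool_pos: [0.495, -0.192, 0.0701]
tcp_rot: [0.125, 1.567, -0.125]
wrist_force: [-1.4, 0.4, 0.6]
width: 0.0
time: 35.2
tool_pos: [0.4951, -0.1921, 0.0698]
tcp_rot: [0.125, 1.567, -0.125]
wrist_force: [-6.0, 1.9, 13.4]
width: -0.003
```

```bash
python3 -m creep '[[255,[0,0,-0.5],0],[255,[0,0,-0.5],0],[255,[0,0,0],0],[255,[0,0,0],0],[255,[0,0,0],0],[255,[0,0,0],0],[255,[0,0,0],0],[255,[0,0,0],0]]' 
python3 -m creep '[[255,[0,0,2],0],[255,[0,0,5],0],[255,[0,0,15],0],[255,[0,0,25],0],[255,[0,0,30],0],[255,[0,30,10],0],[255,[0,35,0],0],[255,[0,35,0],0]]' 
python3 -m creep '[[255,[0,35,0],0],[255,[0,20,0],0],[255,[0,0,0],0],[255,[0,0,0],0],[255,[0,0,0],0],[255,[0,0,0],0],[255,[0,0,0],0],[255,[0,0,0],0]]'
python3 - <<'E'
from h import *
b,_=shot('scene','scene15');t,_=shot('top','top15')
f=lambda b:cv2.resize(b,(400,400),interpolation=cv2.INTER_CUBIC)
cv2.imwrite('pics/c15.png',np.hstack([f(b[145:195,205:255]),f(t[160:210,270:320])]))
a=np.deg2rad(-9.1);ex=np.array([np.cos(a),np.sin(a)]);ey=np.array([-np.sin(a),np.cos(a)]);o=np.array([515.8,-196.2])
for n in('top','scene'):
    P=cloud(n,np.load(f'pics/{n}15.npz')['d']);Q=(P[...,:2]*1000-o)@np.c_[ex,ey];Z=P[...,2]*1000
    m=(Q[...,0]>-30)&(Q[...,0]<20)&(abs(Q[...,1])<14)&(Z>45)
    for x in range(-30,20,5):
        k=m&(Q[...,0]>=x)&(Q[...,0]<x+5); print(n,x,k.sum(),np.median(Z[k]).round(1) if k.any() else '')
bright=lambda h:(h[...,2]>160)&(h[...,1]<50)
for n,im,roi in(('top',t,(277,176,30,22)),('scene',b,(218,150,40,34))):
    r,mu,bb,mm=rect(n,im,roi,bright,.058); print(n,np.round(r[1],1),((bb-o)@np.c_[ex,ey]).round(1).tolist())
E
```

```text
time: 35.87
tool_pos: [0.4952, -0.1921, 0.0697]
tcp_rot: [0.125, 1.567, -0.125]
wrist_force: [-7.5, 2.3, 18.0]
width: 0.001
time: 36.53
tool_pos: [0.4963, -0.0918, 0.1557]
tcp_rot: [0.126, 1.563, -0.127]
wrist_force: [0.2, 1.0, -0.3]
width: 0.004
time: 37.2
tool_pos: [0.4951, -0.038, 0.154]
tcp_rot: [0.126, 1.567, -0.126]
wrist_force: [-0.1, -0.1, 0.8]
width: 0.004
top -30 19 59.8
top -25 15 64.0
top -20 15 63.3
top -15 18 61.1
top -10 16 64.0
top -5 17 62.8
top 0 18 64.5
top 5 14 62.7
top 10 20 65.2
top 15 15 65.0
scene -30 11 70.2
scene -25 22 65.6
scene -20 20 64.8
scene -15 19 65.3
scene -10 19 64.9
scene -5 17 65.3
scene 0 18 64.7
scene 5 17 65.3
scene 10 15 68.2
scene 15 24 66.8
top [69.7 43.1] [[-43.1, -24.0], [0.0, -24.2], [0.3, 45.6], [-42.8, 45.7]]
scene [38.2 32. ] [[-34.5, 6.9], [-2.4, 6.6], [-2.1, 44.8], [-34.2, 45.1]]
```

View pics/c15.png

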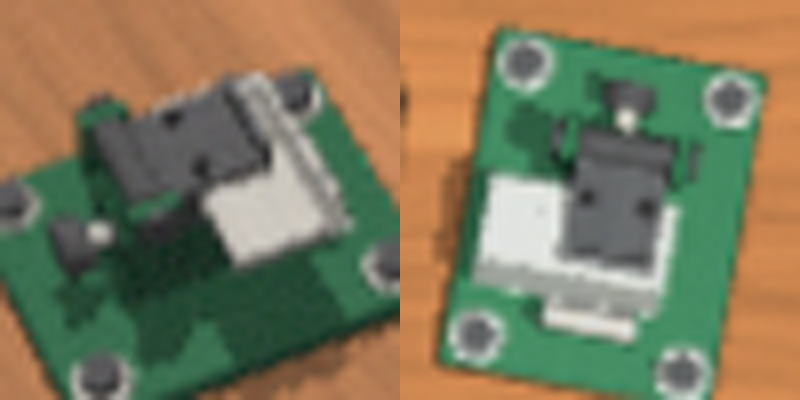

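The plate lies level at about 65 mm over its whole length (slope close to 0) and the blade is square against the fence. The arm stands clear, so I hand in.

```bash
python3 -c "
from workcell import *
print(finish_job()); print(read_state()['time'])"
```

```text
the job is handed in; nothing more can be done
None
the job is handed in; nothing more can be done
```

The blade is in the large green holder with its notch over the pin and its back edge against the fence. The clamp plate is folded flat on it. I handed the job in at about 37 s of the 72 s allowed; it gives no verdict.

**What I did:** I took the steel blade off the stone by its ends and lowered it onto the seat until it touched. I then slid it in along the line where the images showed the pin, about 10 mm to the +y side of the slot's middle. The notch went over the pin on the first pass. The blade met the fence at about 5 N, and I let go. I then nudged the cutting edge with closed fingers, which met a firm stop at about 6 N. After that I pushed the clamp plate over from behind and pressed it down to a hard stop at about 18 N.

**Last checks:**
- **Seating:** before I closed the clamp, the pin showed inside the notch in both views, the blade was square to the holder within about 0.1°, and the top view put the back edge within about 0.5 mm of the fence.
- **Clamp:** the plate reads level at about 64–65 mm along its length, against 64 mm expected. The hard stop came at 69.8 mm, against 70 mm expected for the lip.
- **Forces:** the highest wrist force reading between moves while laying the blade in was about 14 N, against the 25 N limit.
- **Arm:** it stood clear with no contact force.

**What disagreed or failed:**
- The scene camera put the back edge at about -2 to -3 mm, because its bright patch was cut short. I relied on the top view and the firm stops instead.
- A depth fit of the blade's height was too noisy to use.
- I did not measure the last, scissors and knife again at the end; none was on the arm's path.

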